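# Close the carton layer with the sliding end stop and hold it

## Task

Finish the layer on the packing jig: lay the loose carton flat on the board, crosswise and centred in the gap between the two cartons already there and the end stop, and let go of it. Then, with the fingers behind the end stop and astride its two upright plates, push the sprung leg until the stop squares the carton up and the pointer stands on the length mark, and only then, holding it there, pinch the plates together so that the cam lever slides fully closed. Finish still gripping the plates with the pointer on the mark (the leg springs back when let go), leaving everything else on the board and bench where it is.

Things in the scene. Friction and masses are not known exactly. Their poses are not given: they have to be found in the camera images.
- jig: packing jig (all sizes in mm): wooden board 415 x 170, 18 thick, fixed to the bench. Origin on the bench, z up; x runs lengthwise from the wooden end fence (inner face x = -146) to the steel leg sleeve (x = 175 to 225, 50 wide, top 63 above the bench); y is across, board y = -85 to 85. The two cartons lie at x = -145 to -45; the last one ends crosswise at x = -21 to -18, y = 0 (its centre)
- gap_centre (a point): point on the board's top face (18 above the bench), in the middle of the gap where the last carton is laid: the gap is 135 long along the jig's x, from the two cartons to the retracted end stop. The carton goes in with its short side (50) along the jig's x
- stop_back (a point): centre of the back face of the end stop, 45 above the bench; moves with it; axes as the jig's. The stop is an aluminium plate across the board, 110 wide (y), 12 thick (x), 22 to 68 above the bench; the fingers push on this back face, towards the jig's -x, at either side of the plates
- stop_leg: the sliding leg with the end stop and the fixed grip plate. Origin at the foot of the stop's front face on the centre line, level with the board's top; axes as the jig's. Its x in the jig's axes is 90 retracted, 7 at the mark, -5 at the limit. A spring pulls it back (+x) with 3 N retracted, 4 N at the mark. Against the squared-up carton it goes at most about 3 past the mark
- pointer (a point): tip of the thin steel pointer on the end stop, at the stop's y = +73 end, midway in its 12 mm thickness, 29 above the bench; moves with the stop
- length_mark (a point): the black line across the aluminium strip on the board's y = +73 edge, 26 above the bench; axes as the jig's. The leg is at length when the pointer's x in these axes is 0
- cam_lever: the cam lever: a dark steel tab, 45 (x) x 6 (y) x 36 high, upright beside the leg on its -y side, 38 to 74 above the bench. Origin at the middle of its lower edge; axes as the jig's. It slides along y: y in the leg's axes is -29 open, -13 fully closed. It stays where it is left; about 5 N move it
- grip_plate (a point): centre of the outer (+y) face of the fixed grip plate, an upright steel plate 45 (x) x 6 (y) x 36 high on the leg's +y side, 38 to 74 above the bench, its front edge 2.5 behind the stop's back face; this face is 16 from the jig's centre line. Beside both plates the space is free down to the board
- lever_tab (a point): centre of the outer (-y) face of the lever's tab, 32 from the jig's centre line when open, 16 when closed: fingers 70 or more apart that close evenly about the centre line close the lever and finish with 32 between them
- carton_last: the loose carton, on the bench at the robot's left: 50 (its x) x 100 (its y) x 60 high, 0.15 to 0.3 kg. Origin at the centre of its underside
- carton_a: one of the two cartons already on the board, same size, its long side along the jig's x, on the jig's +y side of the centre line; origin at the centre of its underside. It stands free on the board, about 1 from the fence
- carton_b: one of the two cartons already on the board, same size, its long side along the jig's x, on the jig's -y side of the centre line; origin at the centre of its underside. It stands free on the board, about 1 from the fence
- paint_jar: leave alone: small round jar with a white lid, diameter 48, height 55
- screwdriver: leave alone: screwdriver lying on the bench, red handle
- spray_can: leave alone: standing can, diameter 60, height 170
- mug: leave alone: white mug, rim diameter 76, height 90
- tape_roll: leave alone: roll of tape lying flat, outer diameter 90, height 24
- model_car: leave alone: grey model car, 80 x 32 x 31
- glue_bottle: leave alone: standing bottle, diameter 44, height 110

How it is judged:
By the outcome, as a careful person would: the job done as asked, in the order asked, and still so for the second after the job is handed in, while the arm keeps its last pose, push and grip.
It also fails if it takes over 46 s, if anything falls off the work surface, if the arm or the gripper's body presses on something with over 40 N, if the wrist force passes 120 N, or if a joint passes its speed limit or range.

## Robot

A 7-joint arm with a two-finger parallel gripper is mounted at the origin on the work surface. World frame = base frame: x ahead of the robot, y to its left, z up, the work surface at z = 0. Lengths are in mm, angles in rad, forces in N, time in s.
With the tool pointing down it reaches from about 425 to 875 mm from the base axis. Payload 8.4 kg.
Tool frame: the origin (TCP) lies where the fingers leave the gripper's body, on its centre line; the fingertips stand manip.finger_overhang ahead of it and the grasp point (between the pads) lies 51 mm ahead of it (manip.finger_overhang is the distance from the TCP to the fingertips, in mm); z points along the fingers, y is the line along which they close (so a half turn about z gives the same grasp; the last joint's range is limited). The gripper opens to 87 mm and grips with 3 to 60 N. Pads are 19 mm wide; open, the fingers measure 117 mm over their backs; the gripper's body (75 mm by 190 mm) begins 51 mm behind the grasp point.
Start: joints at [1.244, 0.333, 0.04, 1.465, -0.013, 1.343, -0.059], TCP at [146.772, -633.187, 292.246] pointing down, gripper open.
Joint ranges: [-2.58, 2.58], [-0.38, 2.09], [-1.3, 1.39], [0.25, 2.4], [-1.5, 4.64], [0.08, 2.09], [-2.65, 2.65]. Speed limits (rad/s): [2.22, 2.22, 2.79, 2.79, 3.14, 3.14, 3.14].

## Interface

Orientations are given as [roll, pitch, yaw] about the fixed x, y, z axes, in that order (R = Rz(yaw) Ry(pitch) Rx(roll)).
In Python, from cell import manip, viewer, spotter gives the robot as it stands.
- The arm moves only by the shell command python3 -m handwheel 'ROWS' [FORCE]. ROWS is JSON, a list of rows, each a list of 3 entries, a list of its own where there are three numbers: the finger opening in m, from 0 to 0.087, then the shift along the world's x, y, z in m, then the turn, a rotation vector about the world's x, y, z in degrees. In form: [[jaw, [x, y, z], [wx, wy, wz]], ...]. A call has 1 to 20 rows; each row shifts and turns the commanded pose from where the row before left it; what a row does not reach is not made up. A row lasts 1/10 s, in which the tool goes at most 50 mm and 8.59 degrees, less where a joint would pass 70% of its speed; a pose out of reach is approached as far as the arm can. A call with a gripper value outside its range is refused whole. The fingers move at their own pace and stop on an object; FORCE is the grip in N (left out, the last holds). Time passes only in rows, so rows that do not move let the fingers close. It gives the time, the measured TCP pose, the force, the opening and the grip force at its end, in the units of the state.
- manip.sense(): the state, without advancing time (a new reading comes with each control period).
- viewer.camera(name): name is "scene" or "top" or "wrist"; returns a dict with "frame" (400x640x3 uint8, red, green, blue), "range_z" (400x640 float32, mm along the optical axis (not along the pixel's ray), 0 where there is no reading), "K" (3x3 intrinsics, pixels), "origin" and "orientation" of the camera in the world; the wrist camera has in their place "tool_from_camera" (4x4, takes a point from camera to tool coordinates, whose origin is the TCP and whose axes are the flange's). Camera axes: x right, y down, z forward; pixel columns grow to the right and rows downward; lengths in mm; the calibration is good to about 2 mm. A picture is of the moment at which its call begins: read the wrist's pose just before it.
- manip.hand_in(): hands the job in; it is judged then, once.
Trained networks look in a picture, given as the dict that the camera call returned (one of the last four; its "shot" number tells which), for a name from the list of things; names that differ only in an ending like _2 or _b are one class to them, and where a whole thing is asked for, a point or a joint stands for the part that bears it (a point fixed in the world has none). Each returns a list of dicts, best first, with "conf" (0 to 1); they miss things now and then, are a little off and sometimes report something else, mostly with a low value. They report only what shows in the picture. A call takes as long as a camera call.
- spotter.silhouettes(picture, query): "region" (400x640 bool, what is visible of it) and "extent" ([left, top, right, bottom] in pixels, round what is visible of it).
- spotter.spot_point(picture, query): "at" ([column, row] in pixels: a listed point, or the origin of a listed thing).
The state is a dict: "clock": time; "joint_pos": joint angles; "dq": joint speeds; "tau": joint torques, N m; "ee_pos": TCP position; "eef_rot": TCP orientation; "force": force on the tool from outside, world axes, zero at the start; "wrist_torque": the same for the moment, N m; "gripper_width": finger opening in mm; "finger_force": force on a finger pad.
Only numpy, scipy, OpenCV 4.12 (cv2) and the standard library are available. Lean on these libraries where they do the work, as an engineer would, in place of code of your own. Each camera call takes 0.05 s, during which the arm holds its last target. There are 200 camera calls.

## Working session

There is one attempt and no reset: what is moved stays moved. The work goes in short steps, Python scripts to look and compute and a shell command to move; the robot and the scene stay as the last step left them, time stands still between calls to the robot, and variables do not carry over. Pictures are saved under pics/ and viewed, at most 11 in all, crops included, and the job is handed in when it is done.

```bash
ls; mkdir -p pics; cat > h.py <<'E'
import numpy as np, cv2
from scipy.spatial.transform import Rotation as R
from cell import manip, viewer, spotter
def rot(o):
    o=np.array(o,float)
    if o.shape==(3,3): return o
    return R.from_euler('xyz',o).as_matrix() if o.size==3 else R.from_quat(o).as_matrix()
def pose(p,s=None):
    if 'tool_from_camera' in p:
        T=np.eye(4);T[:3,:3]=rot(s['eef_rot']);T[:3,3]=s['ee_pos'];return T@np.array(p['tool_from_camera'])
    T=np.eye(4);T[:3,:3]=rot(p['orientation']);T[:3,3]=p['origin'];return T
def cloud(p,s=None):
    z=p['range_z'];K=np.array(p['K']);v,u=np.mgrid[:z.shape[0],:z.shape[1]]
    c=np.stack([(u-K[0,2])/K[0,0]*z,(v-K[1,2])/K[1,1]*z,z],-1);T=pose(p,s)
    return c@T[:3,:3].T+T[:3,3]
def on_z(p,px,z,s=None):
    T=pose(p,s);d=T[:3,:3]@np.linalg.inv(np.array(p['K']))@[px[0],px[1],1];return T[:3,3]+d*(z-T[2,3])/d[2]
def save(p,n): cv2.imwrite('pics/'+n,p['frame'][...,::-1])
E
python3 - <<'E'
from h import *
np.set_printoptions(precision=1,suppress=True)
s=manip.sense();print(s, manip.finger_overhang)
for n in ['top','scene']:
    p=viewer.camera(n);save(p,n+'0.png');print(n,p['origin'],p['orientation'])
    C=cloud(p)
    for q in ['carton_last','carton_a','cam_lever','stop_leg','jig']:
        for r in spotter.silhouettes(p,q)[:3]:
            m=r['region']&(p['range_z']>0);print(q,r['conf'],r['extent'],m.sum(),np.median(C[m],0),C[m].min(0),C[m].max(0))
    for q,z in [('gap_centre',18),('stop_back',45),('pointer',29),('length_mark',26),('grip_plate',56),('lever_tab',56),('carton_last',0),('jig',0),('cam_lever',38)]:
        for r in spotter.spot_point(p,q)[:2]: print(q,r['conf'],r['at'],on_z(p,r['at'],z))
E
```

```text
pics
{'clock': 0.0, 'joint_pos': array([ 1.2,  0.3,  0. ,  1.5, -0. ,  1.3, -0.1]), 'dq': array([ 0., -0.,  0.,  0., -0., -0., -0.]), 'tau': array([  0. , -65.6,   1.3, -40.4,  -0.1,   0. ,   0. ]), 'ee_pos': array([ 146.7, -632.9,  291.4]), 'eef_rot': array([-3.1,  0. ,  0.2]), 'force': array([ 0.3,  0. , -1.1]), 'wrist_torque': array([-0., -0., -0.]), 'finger_force': 0.0, 'gripper_width': 86.90537876679683} 69.7
top [ 241.4    3.8 1463.2] [-2.9  0.  -1.5]
carton_last 0.87 [193.2, 204.8, 225.2, 240.0] 651 [462.2 324.   58.6] [414.2 291.3 -11.7] [517.5 383.3  69.1]
carton_last 0.16 [373.3, 198.2, 411.0, 219.4] 718 [ 541.6 -227.4   76.6] [ 518.5 -285.6    6.3] [ 576.7 -179.8   86.8]
carton_a 0.66 [382.6, 180.6, 411.1, 197.9] 543 [ 595.6 -229.2   77.8] [ 570.4 -283.7   13.2] [ 631.2 -183.1   86.5]
carton_a 0.58 [375.8, 197.8, 410.9, 219.5] 670 [ 540.5 -228.6   76.9] [ 518.4 -280.7   19.2] [ 575.9 -180.8   86.8]
cam_lever 0.61 [315.8, 180.5, 331.6, 189.4] 85 [607.8 -11.3  58.2] [596.9 -32.3  15.6] [614.2   8.1  79.4]
stop_leg 0.56 [276.5, 172.5, 336.2, 209.6] 536 [584.2 -12.5  54.2] [52
[... 1373 characters left out ...]
 178.0, 334.2, 234.8] 671 [590.1 -22.4  54.1] [527.8 -90.9  15.6] [637.8 136.1  78.4]
jig 0.91 [244.2, 141.6, 350.9, 236.7] 4440 [603.6 -29.7  19.6] [ 477.9 -342.4   -5. ] [674.3 136.1  78.4]
gap_centre 0.86 [293.8, 177.3] [ 559.4 -121.7   18. ]
stop_back 0.72 [298.7, 192.7] [593.5 -35.1  45. ]
pointer 0.75 [320.2, 183.6] [508.6 -42.8  29. ]
length_mark 0.92 [307.6, 166.4] [ 498.7 -132.7   26. ]
length_mark 0.48 [395.0, 206.0] [368.1 156.7  26. ]
grip_plate 0.64 [309.3, 189.7] [564.9 -19.3  56. ]
lever_tab 0.59 [298.0, 199.4] [614.3  -5.1  56. ]
carton_last 0.82 [406.8, 270.1] [474.5 335.4   0. ]
jig 0.81 [286.9, 181.6] [ 580.2 -132.4    0. ]
cam_lever 0.48 [298.0, 203.2] [614.5  -5.6  38. ]
```

View pictures.

View pics/top0.png

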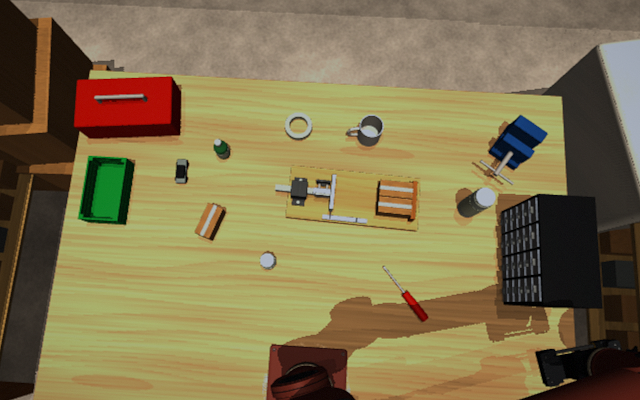

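View pics/scene0.png

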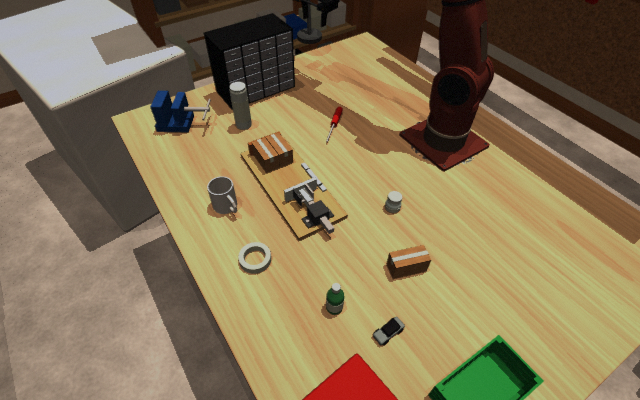

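```bash
python3 - <<'E'
from h import *
np.set_printoptions(precision=1,suppress=True)
def rect(X,n):
    r=cv2.minAreaRect(X[:,:2].astype(np.float32));print(n,len(X),r)
for n in ['top','scene']:
    p=viewer.camera(n);C=cloud(p)
    g=C.reshape(-1,3)
    b=lambda x0,x1,y0,y1,z0,z1:g[(g[:,0]>x0)&(g[:,0]<x1)&(g[:,1]>y0)&(g[:,1]<y1)&(g[:,2]>z0)&(g[:,2]<z1)]
    rect(b(400,540,260,400,50,72),'last top')
    rect(b(500,650,-300,-170,68,90),'ab top')
    rect(b(460,700,-360,160,12,24),'board')
    rect(b(500,660,-60,-20,60,74),'stop top')
    rect(b(550,660,-28,30,64,80),'plates top')
    rect(b(550,660,30,140,55,70),'sleeve top')
    for o in ['paint_jar','screwdriver','spray_can','mug','tape_roll','model_car','glue_bottle']:
        for r in spotter.silhouettes(p,o)[:1]:
            m=r['region']&(p['range_z']>0);print(o,r['conf'],np.median(C[m],0))
E
```

```text
last top 556 ((468.46270751953125, 328.5337829589844), (52.53052520751953, 101.01158905029297), 70.71620178222656)
ab top 1177 ((570.6314697265625, -240.53955078125), (115.74698638916016, 119.54147338867188), 87.9720230102539)
board 4206 ((567.6493530273438, -110.71804809570312), (415.26513671875, 191.05941772460938), 87.62975311279297)
stop top 155 ((579.7127685546875, -34.83379364013672), (27.051637649536133, 109.70938110351562), 87.7409439086914)
plates top 59 ((588.931640625, -8.358055114746094), (50.51857376098633, 36.60660171508789), 3.3480417728424072)
sleeve top 255 ((584.6729736328125, 80.51527404785156), (88.74803161621094, 49.848670959472656), 88.13534545898438)
paint_jar 0.57 [357.3 140.7  53.2]
spray_can 0.96 [ 556.8 -457.5  150.4]
mug 0.62 [ 798.1 -148.9   45.9]
tape_roll 0.66 [803.4  80.1  22.1]
model_car 0.67 [625.7 439.9  22.1]
glue_bottle 0.68 [694.  309.7  69.8]
last top 681 ((473.07373046875, 328.283935546875), (51.62168884277344, 100.80537414550781), 70.65721130371094)
ab top 737 ((575.5914916992188, -241.3020782470703), (117.96693420410156, 117.6360092163086), 86.44374084472656)
board 2929 ((579.6195068359375, -113.32627868652344), (419.51177978515625, 172.16378784179688), 87.39613342285156)
stop top 174 ((581.8811645507812, -36.52626037597656), (108.42073059082031, 31.497936248779297), 1.1183909177780151)
plates top 71 ((592.0847778320312, -7.939908981323242), (50.14997482299805, 35.28644561767578), 0.7239150404930115)
sleeve top 257 ((587.4564819335938, 60.60511779785156), (52.35096740722656, 50.70249938964844), 86.49226379394531)
paint_jar 0.78 [372.1 149.8  40.1]
screwdriver 0.71 [ 265.  -301.4   22.5]
spray_can 0.75 [615.4  -8.6  62.5]
mug 0.84 [ 796.2 -135.3   59.4]
tape_roll 0.96 [810.2  86.5  22.9]
model_car 0.61 [640.4 445.8  21.8]
glue_bottle 0.56 [591.5 -20.   53.4]
```

The views show the jig at about (287–420, 167–232) in the top image. The sleeve is to the left and cartons a and b to the right. The loose carton is at (210, 222), with the jar, tape, mug, car, bottle, can and screwdriver all clear of the jig. The jig's x runs along about 87.6° in the world, and the carton's long side along about 160.7°. Next I go above the carton and refine with the wrist camera.

```bash
python3 -m handwheel '[[0.087,[0.034,0.032,0.003],[0,0,7.5]],[0.087,[0.034,0.032,0.003],[0,0,7.5]],[0.087,[0.034,0.032,0.003],[0,0,7.5]],[0.087,[0.034,0.032,0],[0,0,7.5]],[0.087,[0.034,0.032,0],[0,0,7.5]],[0.087,[0.034,0.032,0],[0,0,7.5]],[0.087,[0.034,0.032,0],[0,0,7.5]],[0.087,[0.034,0.032,0],[0,0,7.5]],[0.087,[0.034,0.032,0],[0,0,7.5]],[0.087,[0.034,0.032,0],[0,0,7.5]],[0.087,[0.034,0.032,0],[0,0,7.5]],[0.087,[0.034,0.032,0],[0,0,7.5]],[0.087,[0,0.049,0],[0,0,7.5]],[0.087,[0,0.049,0],[0,0,7.5]],[0.087,[0,0.049,0],[0,0,7.5]],[0.087,[0,0.049,0],[0,0,7.5]],[0.087,[0,0.049,0],[0,0,7.5]],[0.087,[0,0.049,0],[0,0,7.5]],[0.087,[0,0.049,0],[0,0,7.5]],[0.087,[0,0,0],[0,0,0]]]'
python3 - <<'E'
from h import *
np.set_printoptions(precision=2,suppress=True)
s=manip.sense();print(s['clock'],s['ee_pos'],np.degrees(s['eef_rot']),s['joint_pos'])
p=viewer.camera('wrist');save(p,'w1.png');print(p['tool_from_camera'])
E
```

```text
clock: 4.3
ee_pos: [553.4, 102.0, 302.0]
eef_rot: [3.138, -0.001, 2.729]
force: [0.0, 0.4, -0.6]
gripper_width: 86.9
finger_force: 0.0
4.3 [553.39 101.97 301.99] [179.81  -0.03 156.38] [ 0.42  0.23 -0.78  1.64  0.16  1.34  0.77]
[[  0.    -0.96  -0.28  76.82]
 [  1.     0.    -0.     0.26]
 [  0.    -0.28   0.96 -92.55]
 [  0.     0.     0.     1.  ]]
```

```bash
python3 -m handwheel '[[0.087,[-0.017,0.045,0],[0,0,1]],[0.087,[-0.017,0.045,0],[0,0,1]],[0.087,[-0.017,0.045,0],[0,0,1]],[0.087,[-0.017,0.045,0],[0,0,1]],[0.087,[-0.015,0.046,0],[0,0,0]],[0.087,[0,0,0],[0,0,0]]]'
python3 - <<'E'
from h import *
np.set_printoptions(precision=2,suppress=True)
s=manip.sense();print(s['clock'],s['ee_pos'],np.degrees(s['eef_rot']),s['joint_pos'])
p=viewer.camera('wrist');save(p,'w2.png')
C=cloud(p,s);g=C.reshape(-1,3)
m=(abs(g[:,2]-60)<8)&(np.hypot(g[:,0]-470,g[:,1]-328)<80);print(m.sum(),np.median(g[m],0),cv2.minAreaRect(g[m][:,:2].astype(np.float32)))
f=g[(abs(g[:,2])<12)];print('bench',np.median(f,0))
E
```

```text
clock: 4.95
ee_pos: [468.2, 325.7, 301.8]
eef_rot: [3.139, -0.002, 2.792]
force: [-0.1, -2.0, 0.1]
gripper_width: 87.2
finger_force: 0.0
4.95 [468.2  325.65 301.76] [179.85  -0.09 159.97] [ 0.08  0.28 -0.91  1.61  0.22  1.36  0.36]
3928 [467.13 328.3   60.06] ((470.27435302734375, 327.2449951171875), (49.8881950378418, 101.1557388305664), 71.16954803466797)
bench [406.93 317.45   0.03]
```

View pics/w2.png

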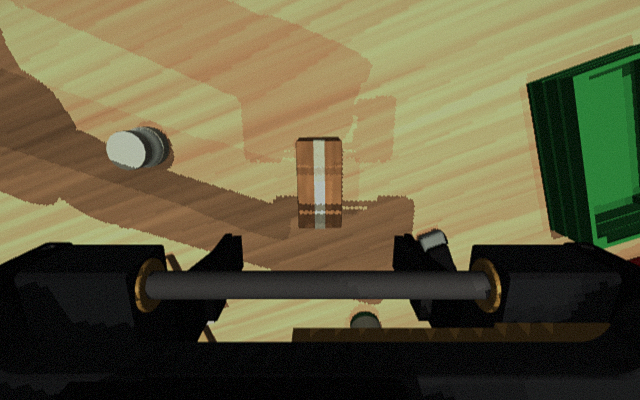

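The wrist view shows the carton alone at (296–342, 137–228). Its size checks out at 49.9 × 101 mm, top at z = 60. Next I descend, grip and lift.

```bash
python3 -m handwheel '[[0.087,[0.002,0.0015,-0.045],[0,0,1.2]],[0.087,[0,0,-0.045],[0,0,0]],[0.087,[0,0,-0.045],[0,0,0]],[0.087,[0,0,-0.045],[0,0,0]],[0.087,[0,0,-0.025],[0,0,0]],[0.087,[0,0,-0.015],[0,0,0]],[0.087,[0,0,0],[0,0,0]],[0.04,[0,0,0],[0,0,0]],[0.04,[0,0,0],[0,0,0]],[0.04,[0,0,0],[0,0,0]],[0.04,[0,0,0],[0,0,0]],[0.04,[0,0,0],[0,0,0]],[0.04,[0,0,0],[0,0,0]]]' 20
```

```text
clock: 6.3
ee_pos: [474.1, 321.8, 81.8]
eef_rot: [3.14, 0.001, 2.806]
force: [0.2, 1.2, 3.3]
gripper_width: 49.7
finger_force: 20.0
```

```bash
python3 -m handwheel '[[0.04,[0,0,0.03],[0,0,0]],[0.04,[0.005,-0.01,0.035],[0,0,1]],[0.04,[0.01,-0.025,0.035],[0,0,2]],[0.04,[0.013,-0.035,0.02],[0,0,2]],[0.04,[0.013,-0.04,0.01],[0,0,2]],[0.04,[0.013,-0.04,0],[0,0,2]],[0.04,[0.013,-0.04,0],[0,0,2]],[0.04,[0.013,-0.04,0],[0,0,2]],[0.04,[0.01,-0.03,0],[0,0,2]],[0.04,[0,0,0],[0,0,1]],[0.04,[0,0,0],[0,0,0]],[0.04,[0,0,0],[0,0,0]]]'
python3 - <<'E'
from h import *
np.set_printoptions(precision=2,suppress=True)
s=manip.sense();print(s['clock'],s['ee_pos'],np.degrees(s['eef_rot']),s['joint_pos'],s['force'])
p=viewer.camera('wrist');save(p,'w3.png')
s2=manip.sense();print(s2['ee_pos'])
C=cloud(p,s)
r=spotter.silhouettes(p,'carton_last')
for q in r[:2]:
    m=q['region']&(p['range_z']>0);x=C[m];print(q['conf'],q['extent'],m.sum(),np.median(x,0),x.min(0),x.max(0))
    T=np.c_[x-s['ee_pos']]@rot(s['eef_rot']);print('tool',T.min(0),T.max(0),np.percentile(T,[2,50,98],axis=0))
E
```

```text
clock: 7.5
ee_pos: [563.2, 62.7, 211.1]
eef_rot: [3.141, -0.001, 3.086]
force: [0.1, 0.6, -2.4]
gripper_width: 49.7
finger_force: 20.0
7.5 [563.21  62.65 211.1 ] [179.97  -0.04 176.81] [ 0.53  0.34 -0.85  1.74  0.27  1.19  1.11] [ 0.11  0.61 -2.43]
[563.23  62.89 211.19]
0.76 [251.9, 151.3, 382.0, 328.1] 17918 [529.18  64.65 189.35] [506.15 -11.54  -0.98] [721.03 128.77 238.86]
tool [-159.13  -65.58  -27.74] [ 56.28  66.05 212.12] [[-12.34 -23.44  20.24]
 [ 34.12   0.46  21.77]
 [ 55.74  24.07  67.84]]
```

View pics/w3.png

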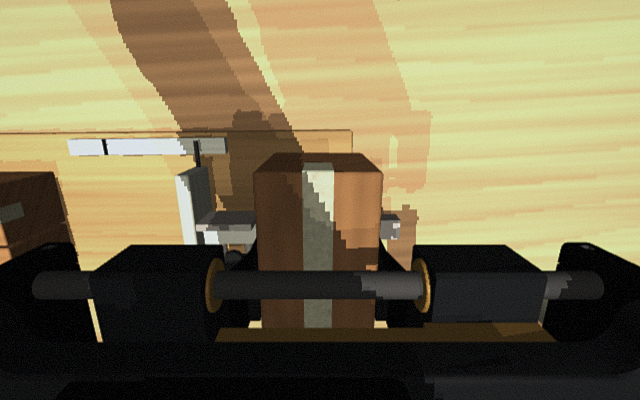

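The carton is held squarely, with its top face spanning (253–382, 153–172). Its centre is 5.5 mm toward tool +x. The mark shows at (104, 147) and the pointer at (197, 147). Next I go above the gap and measure the jig from close up.

```bash
python3 -m handwheel '[[0.04,[0.004,-0.035,0],[0,0,0]],[0.04,[0.004,-0.035,0],[0,0,0]],[0.04,[0.004,-0.035,0],[0,0,0]],[0.04,[0.004,-0.035,0],[0,0,0]],[0.04,[0.004,-0.03,0],[0,0,0.5]],[0.04,[0,0,0],[0,0,0]],[0.04,[0,0,0],[0,0,0]],[0.04,[0,0,0],[0,0,0]]]'
python3 - <<'E'
from h import *
np.set_printoptions(precision=2,suppress=True)
s=manip.sense();print(s['clock'],s['ee_pos'],np.degrees(s['eef_rot']),s['joint_pos'],s['force'])
p=viewer.camera('wrist');save(p,'w4.png')
np.savez('w4.npz',frame=p['frame'],range_z=p['range_z'],K=p['K'],tool_from_camera=p['tool_from_camera'],ee_pos=s['ee_pos'],eef_rot=s['eef_rot'])
for q,z in [('pointer',29),('length_mark',26),('gap_centre',18)]:
    for r in spotter.spot_point(p,q)[:2]: print(q,r['conf'],r['at'],on_z(p,r['at'],z,s))
g=cloud(p,s).reshape(-1,3)
def rect(m,n): print(n,m.sum(),np.median(g[m],0),cv2.minAreaRect(g[m][:,:2].astype(np.float32)),g[m].min(0),g[m].max(0))
near=(g[:,1]<-155)&(g[:,1]>-330)&(g[:,0]>480)
rect((abs(g[:,2]-78)<5)&near,'ab')
rect((abs(g[:,2]-63)<2.5)&(g[:,1]>20)&(g[:,1]<150),'sleeve')
rect((abs(g[:,2]-68)<3)&(g[:,1]>-60)&(g[:,1]<-10),'stop')
rect((abs(g[:,2]-18)<4),'board')
E
```

```text
clock: 8.4
ee_pos: [583.8, -106.6, 211.4]
eef_rot: [3.141, 0.0, 3.096]
force: [-0.0, 0.6, -1.0]
gripper_width: 49.9
finger_force: 20.0
8.4 [ 583.83 -106.61  211.39] [179.97   0.01 177.39] [ 0.74  0.38 -0.78  1.68  0.28  1.2   1.42] [-0.01  0.58 -1.02]
pointer 0.69 [390.1, 113.2] [510.55 -40.47  29.  ]
length_mark 0.85 [294.9, 112.6] [ 506.33 -122.41   26.  ]
ab 13816 [ 559.52 -235.7    78.17] ((571.6928100585938, -235.56820678710938), (101.98921203613281, 99.41751861572266), 87.27918243408203) [ 519.87 -288.23   73.01] [ 619.02 -182.97   80.79]
sleeve 3442 [584.35  58.03  62.87] ((585.4765014648438, 58.77013397216797), (50.5643310546875, 49.106807708740234), 87.29690551757812) [560.15  33.06  60.51] [611.15  84.74  65.33]
stop 1983 [571.68 -44.17  68.31] ((578.3554077148438, -29.836458206176758), (41.86648941040039, 101.83953857421875), 87.5038070678711) [526.81 -52.22  65.  ] [628.79 -10.24  70.99]
board 25251 [523.43 -83.88  18.01] ((578.222412109375, -113.28285217285156), (416.2249450683594, 169.5575714111328), 87.38972473144531) [ 485.14 -317.63   14.3 ] [667.62  98.01  22.  ]
```

View pics/w4.png

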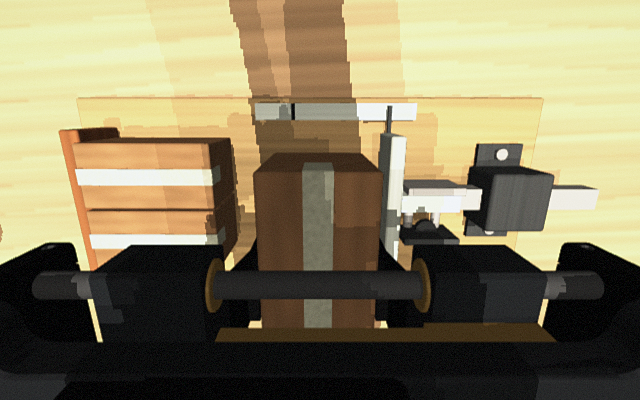

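The view shows cartons a and b on the left, the mark at (293, 112), the pointer at (389, 112) and the sleeve at (510, 200). The fits agree on a jig yaw of 87.35° and an origin at (576.2, −141.0), which puts the gap centre at (577.2, −118.5). Cartons a and b predict to within 0.3 mm of what I measured.

```bash
python3 -m handwheel '[[0.04,[-0.001,-0.012,0],[0,0,0]],[0.04,[0,0,-0.025],[0,0,0]],[0.04,[0,0,-0.025],[0,0,0]],[0.04,[0,0,-0.025],[0,0,0]],[0.04,[0,0,-0.016],[0,0,0]],[0.04,[0,0,0],[0,0,0]],[0.04,[0,0,0],[0,0,0]],[0.04,[0,0,0],[0,0,0]]]'
```

```text
clock: 9.4
ee_pos: [583.6, -120.8, 121.7]
eef_rot: [-3.141, 0.002, 3.094]
force: [-0.5, 0.5, -1.9]
gripper_width: 50.2
finger_force: 20.0
```

```bash
python3 -m handwheel '[[0.04,[-0.001,0.002,-0.008],[0,0,0]],[0.04,[0,0,-0.007],[0,0,0]],[0.04,[0,0,-0.004],[0,0,0]],[0.04,[0,0,-0.002],[0,0,0]],[0.04,[0,0,0],[0,0,0]],[0.04,[0,0,0],[0,0,0]],[0.04,[0,0,0],[0,0,0]]]'
```

```text
clock: 10.1
ee_pos: [581.7, -118.6, 99.7]
eef_rot: [-3.141, -0.0, 3.094]
force: [-3.8, 1.1, 5.1]
gripper_width: 49.8
finger_force: 20.0
```

```bash
python3 -m handwheel '[[0.07,[0,0,0],[0,0,0]],[0.07,[0,0,0],[0,0,0]],[0.07,[0,0,0],[0,0,0]],[0.07,[0,0,0],[0,0,0]],[0.07,[0,0,0.02],[0,0,0]],[0.07,[0,0,0.03],[0,0,0]],[0.07,[0,0,0.04],[0,0,0]],[0.08,[0,0.01,0.02],[0,0,-8]],[0.08,[0,0.01,0],[0,0,-8]],[0.08,[0,0.01,0],[0,0,-8]],[0.08,[0,0.01,0],[0,0,-8]],[0.08,[0,0.01,0],[0,0,-8]],[0.08,[0,0.01,0],[0,0,-8]],[0.08,[0,0.01,0],[0,0,-8]],[0.08,[0,0.01,0],[0,0,-8]],[0.08,[0,0.01,0],[0,0,-8]],[0.08,[0,0.01,0],[0,0,-8]],[0.08,[0,0,0],[0,0,-8]],[0.08,[0,0,0],[0,0,-2]],[0.08,[0,0,0],[0,0,0]]]'
python3 - <<'E'
from h import *
np.set_printoptions(precision=2,suppress=True)
s=manip.sense();print(s['clock'],s['ee_pos'],np.degrees(s['eef_rot']),s['joint_pos'],s['force'])
p=viewer.camera('wrist');save(p,'w5.png')
C=cloud(p,s);g=C.reshape(-1,3)
def rect(m,n): print(n,m.sum(),np.median(g[m],0),cv2.minAreaRect(g[m][:,:2].astype(np.float32)),g[m].min(0),g[m].max(0))
rect((abs(g[:,2]-78)<3)&(g[:,1]<-50)&(g[:,1]>-170),'last')
rect((abs(g[:,2]-74)<3)&(g[:,1]>-45)&(g[:,1]<40)&(abs(g[:,0]-580)<60),'plates')
for q,z in [('grip_plate',56),('lever_tab',56)]:
    for r in spotter.spot_point(p,q)[:1]: print(q,r['conf'],r['at'],on_z(p,r['at'],z,s))
E
```

```text
clock: 12.1
ee_pos: [581.8, -18.5, 209.2]
eef_rot: [3.142, 0.0, 1.523]
force: [0.9, -0.1, 0.4]
gripper_width: 79.9
finger_force: 0.0
12.1 [581.77 -18.47 209.23] [180.     0.01  87.25] [ 0.43  0.31 -0.56  1.72  0.18  1.17 -0.23] [ 0.93 -0.09  0.42]
last 3601 [ 573.14 -105.88   78.15] ((576.2472534179688, -110.93409729003906), (40.26030731201172, 100.54535675048828), 89.14585876464844) [ 525.85 -130.48   75.03] [626.48 -90.09  80.54]
plates 870 [608.44 -12.17  73.91] ((591.2388305664062, -13.536142349243164), (45.19779968261719, 48.114559173583984), 87.43494415283203) [566.78 -36.36  71.19] [616.01   9.88  75.77]
grip_plate 0.94 [299.5, 202.9] [566.81 -13.28  56.  ]
lever_tab 0.82 [360.3, 202.9] [617.46 -15.7   56.  ]
```

View pics/w5.png

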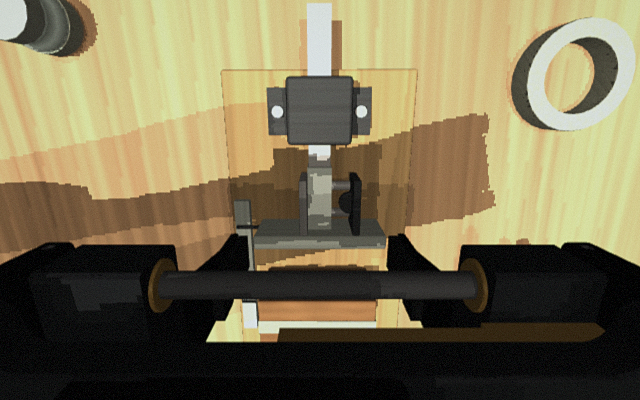

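The view shows the grip plate at (302, 205), the open lever at (355, 205), the stop plate at (320, 230) and the fingers astride. Next I descend behind the stop.

```bash
python3 -m handwheel '[[0.08,[0.001,0,-0.02],[0,0,0.1]],[0.08,[0,0,-0.025],[0,0,0]],[0.08,[0,0,-0.025],[0,0,0]],[0.08,[0,0,-0.02],[0,0,0]],[0.08,[0,0,-0.015],[0,0,0]],[0.08,[0,0,-0.008],[0,0,0]],[0.08,[0,0,0],[0,0,0]],[0.08,[0,0,0],[0,0,0]]]'
```

```text
clock: 13.05
ee_pos: [583.3, -18.6, 97.0]
eef_rot: [3.141, -0.0, 1.525]
force: [0.7, -1.0, 0.7]
gripper_width: 79.9
finger_force: 0.0
```

```bash
python3 -m handwheel '[[0.08,[-0.0005,-0.004,-0.002],[0,0,0]],[0.08,[0,-0.004,0],[0,0,0]],[0.08,[0,0,0],[0,0,0]],[0.08,[0,0,0],[0,0,0]]]'; python3 -m handwheel '[[0.08,[0,-0.003,0],[0,0,0]],[0.08,[0,0,0],[0,0,0]],[0.08,[0,0,0],[0,0,0]]]';python3 -m handwheel '[[0.08,[0,-0.002,0],[0,0,0]],[0.08,[0,0,0],[0,0,0]],[0.08,[0,0,0],[0,0,0]]]'
```

```text
clock: 13.45
ee_pos: [582.4, -26.9, 94.6]
eef_rot: [3.141, 0.0, 1.524]
force: [-0.6, 0.7, -0.9]
gripper_width: 80.2
finger_force: 0.0
clock: 13.75
ee_pos: [582.4, -29.2, 94.4]
eef_rot: [3.141, -0.0, 1.525]
force: [-1.3, 2.6, 1.2]
gripper_width: 80.0
finger_force: 1.3
clock: 14.05
ee_pos: [582.3, -31.6, 94.3]
eef_rot: [3.142, -0.0, 1.525]
force: [-0.1, 2.5, 2.2]
gripper_width: 79.9
finger_force: 1.6
```

Contact came at y ≈ −29.5, and I predicted −29.6. The mark should therefore be at TCP y ≈ −112.5.

```bash
python3 -m handwheel '[[0.08,[-0.0002,-0.005,0],[0,0,0]],[0.08,[-0.0002,-0.005,0],[0,0,0]],[0.08,[-0.0002,-0.005,0],[0,0,0]],[0.08,[-0.0002,-0.005,0],[0,0,0]],[0.08,[-0.0002,-0.005,0],[0,0,0]],[0.08,[-0.0002,-0.005,0],[0,0,0]],[0.08,[-0.0002,-0.005,0],[0,0,0]],[0.08,[-0.0002,-0.005,0],[0,0,0]],[0.08,[-0.0003,-0.005,0],[0,0,0]],[0.08,[-0.0003,-0.005,0],[0,0,0]],[0.08,[-0.0003,-0.005,0],[0,0,0]],[0.08,[-0.0003,-0.005,0],[0,0,0]],[0.08,[-0.0003,-0.005,0],[0,0,0]],[0.08,[-0.0003,-0.005,0],[0,0,0]],[0.08,[-0.0003,-0.005,0],[0,0,0]],[0.08,[0,0,0],[0,0,0]],[0.08,[0,0,0],[0,0,0]],[0.08,[0,0,0],[0,0,0]]]'
python3 - <<'E'
from h import *
np.set_printoptions(precision=2,suppress=True)
s=manip.sense();print(s['clock'],s['ee_pos'],np.degrees(s['eef_rot']),s['force'])
w=viewer.camera('wrist');t=viewer.camera('top');sc=viewer.camera('scene')
cs=[]
for n,p in [('w',w),('t',t),('s',sc)]:
    for q,z in [('pointer',29),('length_mark',26)]:
        for r in spotter.spot_point(p,q)[:1]: print(n,q,r['conf'],r['at'],on_z(p,r['at'],z,s))
f=lambda p,u,v,a,b,k:cv2.resize(p['frame'][v:v+b,u:u+a,::-1],None,fx=k,fy=k,interpolation=cv2.INTER_NEAREST)
a=f(w,0,0,640,400,1)[:, :600];b=f(t,260,160,150,75,4);
cv2.imwrite('pics/m6.png',np.vstack([a[200:],b]))
E
```

```text
clock: 15.85
ee_pos: [578.8, -106.6, 94.2]
eef_rot: [3.141, -0.0, 1.525]
force: [2.7, 3.9, -0.8]
gripper_width: 79.6
finger_force: 1.8
15.85 [ 578.77 -106.65   94.23] [179.98  -0.    87.35] [ 2.66  3.9  -0.81]
w length_mark 0.21 [319.3, 279.7] [ 578.88 -124.25   26.  ]
t length_mark 0.58 [355.4, 218.3] [ 508.84 -121.38   26.  ]
s pointer 0.75 [306.9, 169.2] [ 509.32 -120.37   29.  ]
s length_mark 0.55 [308.8, 167.3] [ 497.68 -126.94   26.  ]
```

View pics/m6.png

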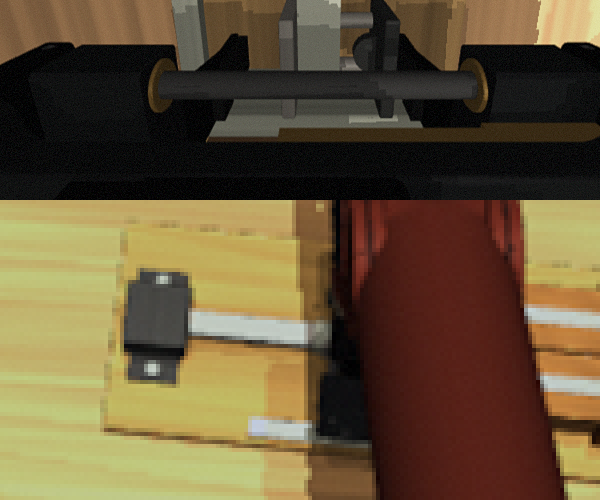

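The arm hides the pointer from the top camera. The wrist view shows the plates at (290, 60) and (385, 60) and the fingers astride. I'll push the remaining ~6 mm, then check by the plate-to-sleeve distance and in a scene crop.

```bash
python3 -m handwheel '[[0.08,[-0.0001,-0.003,0],[0,0,0]],[0.08,[-0.0001,-0.0028,0],[0,0,0]],[0.08,[0,0,0],[0,0,0]],[0.08,[0,0,0],[0,0,0]],[0.08,[0,0,0],[0,0,0]]]'
python3 - <<'E'
from h import *
np.set_printoptions(precision=2,suppress=True)
s=manip.sense();print(s['clock'],s['ee_pos'],np.degrees(s['eef_rot']),s['force'])
w=viewer.camera('wrist');sc=viewer.camera('scene')
g=cloud(w,s).reshape(-1,3)
X=np.array([.0462,.9989]);Y=np.array([-.9989,.0462]);o=np.array([576.9,-141.])
J=np.c_[(g[:,:2]-o)@X,(g[:,:2]-o)@Y,g[:,2]]
for n,m in [('sleeve',(abs(J[:,2]-63)<3)&(abs(J[:,0]-200)<40)&(abs(J[:,1])<40)),('plates',(abs(J[:,2]-74)<3)&(J[:,0]>15)&(J[:,0]<80)&(abs(J[:,1])<36))]:
    print(n,m.sum(),np.percentile(J[m],[1,50,99],axis=0))
m=(abs(J[:,2]-74)<3)&(J[:,0]>15)&(J[:,0]<80)
for lab,c in [('grip',m&(J[:,1]>5)&(J[:,1]<20)),('lever',m&(J[:,1]<-20)&(J[:,1]>-38))]: print(lab,c.sum(),np.percentile(J[c],[1,50,99],axis=0))
c=sc['frame'][140:200,260:350,::-1]
cv2.imwrite('pics/m7.png',cv2.resize(c,None,fx=8,fy=8,interpolation=cv2.INTER_CUBIC))
def proj(jx,jy,z):
    P=np.r_[o+jx*X+jy*Y,z];T=pose(sc);q=np.array(sc['K'])@(T[:3,:3].T@(P-T[:3,3]));q=q[:2]/q[2];return q,(q-[260,140])*8
for a in [(7,73,29),(13,73,29),(19,73,29),(13,73,26)]: print(a,proj(*a))
E
```

```text
clock: 16.8
ee_pos: [578.4, -112.5, 94.2]
eef_rot: [-3.142, 0.0, 1.525]
force: [3.1, 3.3, -0.1]
gripper_width: 80.2
finger_force: 1.9
16.8 [ 578.38 -112.52   94.25] [-180.      0.     87.35] [ 3.14  3.25 -0.15]Traceback (most recent call last):
  File "<stdin>", line 9, in <module>
    return _quantile_unchecked(
        a, q, axis, out, overwrite_input, method, keepdims, weights)
    return _ureduce(a,
                    func=_quantile_ureduce_func,
    ...<5 lines>...
                    overwrite_input=overwrite_input,
                    method=method)
    r = func(a, **kwargs)
    result = _quantile(arr,
                       quantiles=q,
    ...<2 lines>...
                       out=out,
                       weights=wgt)
    slices_having_nans = np.isnan(arr[-1, ...])
                                  ~~~^^^^^^^^^
IndexError: index -1 is out of bounds for axis 0 with size 0
```

```bash
python3 - <<'E'
from h import *
np.set_printoptions(precision=2,suppress=True)
s=manip.sense()
w=viewer.camera('wrist');sc=viewer.camera('scene')
g=cloud(w,s).reshape(-1,3)
X=np.array([.0462,.9989]);Y=np.array([-.9989,.0462]);o=np.array([576.9,-141.])
J=np.c_[(g[:,:2]-o)@X,(g[:,:2]-o)@Y,g[:,2]]
m=(abs(J[:,2]-74)<3)&(J[:,0]>5)&(J[:,0]<90)
for lab,c in [('grip',m&(J[:,1]>5)&(J[:,1]<20)),('lever',m&(J[:,1]<-20)&(J[:,1]>-38))]:
    if c.sum(): print(lab,c.sum(),np.percentile(J[c],[1,50,99],axis=0))
m=(abs(J[:,2]-63)<4)&(J[:,0]>120);print('sl',m.sum(),J[m].min(0) if m.sum() else '')
c=sc['frame'][140:200,260:350,::-1]
cv2.imwrite('pics/m7.png',np.vstack([cv2.resize(c,None,fx=6,fy=6,interpolation=cv2.INTER_CUBIC),cv2.resize(w['frame'],(540,338))[:238,:,::-1]]))
def proj(jx,jy,z):
    P=np.r_[o+jx*X+jy*Y,z];T=pose(sc);q=np.array(sc['K'])@(T[:3,:3].T@(P-T[:3,3]));q=q[:2]/q[2];return q,(q-[260,140])*6
for a in [(7,73,29),(13,73,29),(19,73,29),(13,73,26)]: print(a,proj(*a))
E
```

```text
grip 1057 [[21.17  9.49 71.38]
 [51.71 12.31 73.9 ]
 [65.45 15.37 75.35]]
lever 1111 [[ 21.44 -32.41  71.29]
 [ 51.72 -29.05  73.9 ]
 [ 65.51 -26.37  75.36]]
sl 0 
(7, 73, 29) (array([306.5 , 166.77]), array([279.02, 160.6 ]))
(13, 73, 29) (array([307.41, 167.87]), array([284.47, 167.24]))
(19, 73, 29) (array([308.32, 168.99]), array([289.94, 173.91]))
(13, 73, 26) (array([307.42, 168.52]), array([284.52, 171.11]))
```

View pics/m7.png

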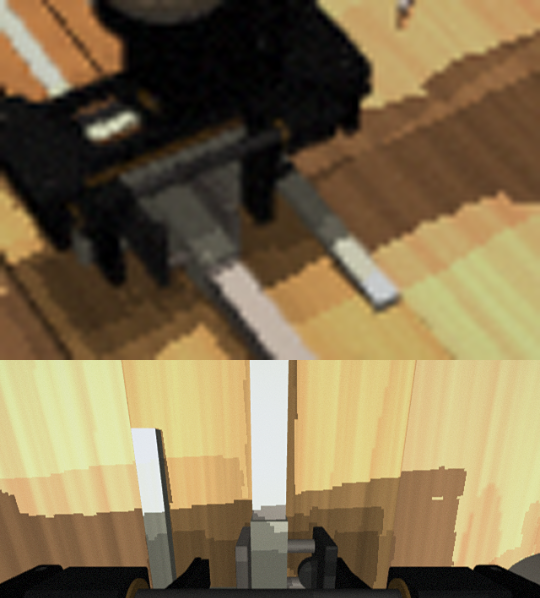

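The scene crop shows the gripper hiding the pointer and mark, and the strip's free end at (390, 300). The wrist view shows the strip end at (147, 430) and the plates' rear edge near jig x = 66, where 66.5 means on the mark. I'll cross-check using the strip's end as a shared reference between this view and the earlier one.

```bash
python3 - <<'E'
from h import *
np.set_printoptions(precision=2,suppress=True)
s=manip.sense();w=viewer.camera('wrist')
np.savez('w7.npz',frame=w['frame'],range_z=w['range_z'],K=w['K'],tool_from_camera=w['tool_from_camera'],ee_pos=s['ee_pos'],eef_rot=s['eef_rot'])
X=np.array([.0462,.9989]);Y=np.array([-.9989,.0462]);o=np.array([576.9,-141.])
def warp(p,z,jx0,jx1,jy0,jy1,k=5):
    # image resampled on plane z, k px/mm, cols=jx rows=jy
    T=pose(p,p);jx=np.arange(jx0,jx1,1/k);jy=np.arange(jy0,jy1,1/k);A,B=np.meshgrid(jx,jy)
    P=np.stack([o[0]+A*X[0]+B*Y[0],o[1]+A*X[1]+B*Y[1],np.full_like(A,z)],-1)
    q=(P-T[:3,3])@T[:3,:3]@np.array(p['K']).T;q=(q[...,:2]/q[...,2:]).astype(np.float32)
    return cv2.remap(p['frame'],q[...,0],q[...,1],cv2.INTER_LINEAR)
a=dict(np.load('w4.npz'));b=dict(np.load('w7.npz'))
def prof(im,jx0,k=5):
    g=im.mean((0,2));return g
g=prof(warp(a,26,-40,140,68,74),-40);x=-40+np.arange(len(g))/5
m=(x>0)&(x<30);print('mark',x[m][g[m].argmin()],g[m].min())
d=np.gradient(cv2.GaussianBlur(g[None],(0,0),4)[0]);
m=(x>100)&(x<130);print('end A',x[m][abs(d[m]).argmax()],d[m][abs(d[m]).argmax()])
m=(x<0);print('start A',x[m][abs(d[m]).argmax()])
gp=prof(warp(a,29,60,130,72,76),60);xp=60+np.arange(len(gp))/5;m=(xp>85)&(xp<108);print('pointer A',xp[m][gp[m].argmin()],gp[m].min())
g=prof(warp(b,26,60,140,68,74),60);x=60+np.arange(len(g))/5
d=np.gradient(cv2.GaussianBlur(g[None],(0,0),4)[0]);m=(x>95);print('end B',x[m][abs(d[m]).argmax()])
for n,(y0,y1) in {'grip':(10,16),'lever':(-32,-27)}.items():
    g=prof(warp(b,74,40,90,y0+1,y1-1),40);x=40+np.arange(len(g))/5;d=np.gradient(cv2.GaussianBlur(g[None],(0,0),4)[0]);m=(x>58)&(x<76);print(n,'rear B',x[m][abs(d[m]).argmax()])
cv2.imwrite('pics/m8.png',np.vstack([cv2.resize(warp(a,26,-20,140,60,84),(800,120)),cv2.resize(warp(b,26,-20,140,60,84),(800,120)),cv2.resize(warp(b,74,-20,140,-40,24),(800,320))])[...,::-1])
E
```

```text
mark 13.600000000000001 5.6
end A 100.19999999999999 7.531624858413906
start A -23.0
pointer A 95.4 40.93333333333333
end B 120.6
grip rear B 65.0
lever rear B 68.8
```

View pics/m8.png

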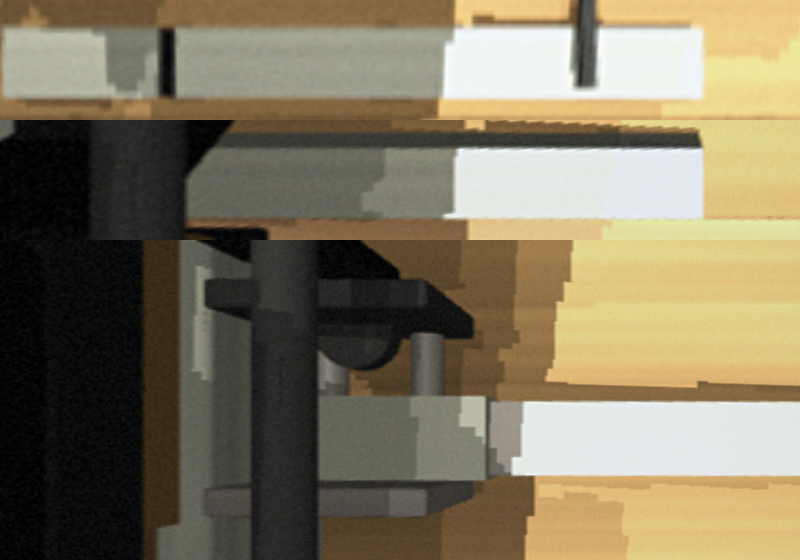

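The mark reads 13.4 and the strip end 120.6 in both rectified views. The plates span about 21.0–65.4, so the leg stands roughly 1 mm past the mark, which agrees with the contact reading. I'll ease back 0.8 mm and then pinch.

```bash
python3 -m handwheel '[[0.08,[0,0.0008,0],[0,0,0]],[0.08,[0,0,0],[0,0,0]],[0.072,[0,0,0],[0,0,0]],[0.064,[0,0,0],[0,0,0]],[0.056,[0,0,0],[0,0,0]],[0.048,[0,0,0],[0,0,0]],[0.042,[0,0,0],[0,0,0]],[0.036,[0,0,0],[0,0,0]],[0.03,[0,0,0],[0,0,0]],[0.025,[0,0,0],[0,0,0]],[0.025,[0,0,0],[0,0,0]],[0.025,[0,0,0],[0,0,0]],[0.025,[0,0,0],[0,0,0]],[0.025,[0,0,0],[0,0,0]]]' 25
python3 - <<'E'
from h import *
np.set_printoptions(precision=2,suppress=True)
s=manip.sense();w=viewer.camera('wrist');sc=viewer.camera('scene')
np.savez('w9.npz',frame=w['frame'],range_z=w['range_z'],K=w['K'],tool_from_camera=w['tool_from_camera'],ee_pos=s['ee_pos'],eef_rot=s['eef_rot'])
for q in ['pointer','length_mark']:
    for n,p in [('s',sc),('w',w)]:
        for r in spotter.spot_point(p,q)[:1]: print(n,q,r['conf'],r['at'])
print(s)
c=sc['frame'][145:185,270:345,::-1]
cv2.imwrite('pics/m9.png',np.vstack([cv2.resize(c,(600,320),interpolation=cv2.INTER_CUBIC),cv2.resize(w['frame'],(600,375))[:280,:,::-1]]))
E
```

```text
clock: 18.45
ee_pos: [578.9, -111.6, 94.5]
eef_rot: [3.14, -0.0, 1.524]
force: [3.9, 3.3, -1.0]
gripper_width: 31.6
finger_force: 27.3
s pointer 0.71 [309.1, 169.6]
s length_mark 0.84 [307.6, 164.0]
w length_mark 0.55 [352.8, 253.0]
{'clock': 18.45, 'joint_pos': array([ 0.52,  0.44, -0.5 ,  1.8 ,  0.25,  0.96, -0.13]), 'dq': array([-0., -0.,  0., -0., -0.,  0., -0.]), 'tau': array([  2.92, -62.16,  -4.3 , -30.88,   0.94,   1.83,  -0.08]), 'ee_pos': array([ 578.89, -111.59,   94.45]), 'eef_rot': array([ 3.14, -0.  ,  1.52]), 'force': array([ 3.91,  3.3 , -1.03]), 'wrist_torque': array([ 0.84, -1.22,  0.04]), 'finger_force': 27.3259992711246, 'gripper_width': 31.64073591752265}
```

View pics/m9.png

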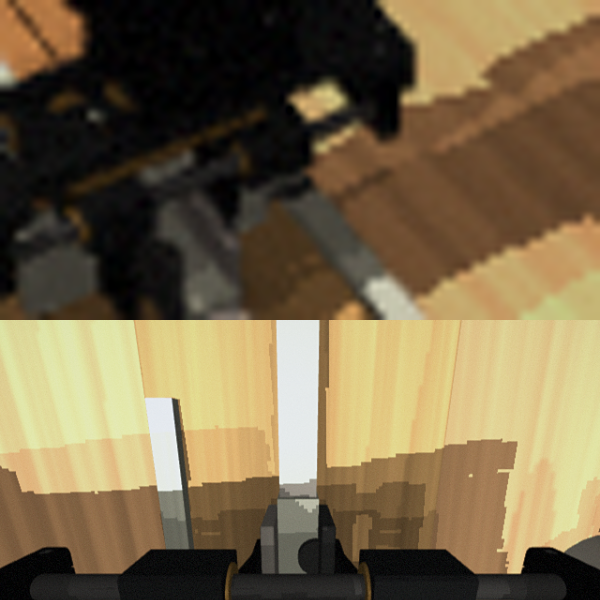

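```bash
python3 - <<'E'
from h import *
np.set_printoptions(precision=0,suppress=True,linewidth=200)
X=np.array([.0462,.9989]);Y=np.array([-.9989,.0462]);o=np.array([576.9,-141.])
sc=viewer.camera('scene');T=pose(sc);K=np.array(sc['K'])
fr=lambda n:cv2.imread(n).astype(np.float32)
def warp(f,T,K,z,jx,jy):
    A,B=np.meshgrid(jx,jy);P=np.stack([o[0]+A*X[0]+B*Y[0],o[1]+A*X[1]+B*Y[1],np.full_like(A,z)],-1)
    q=(P-T[:3,3])@T[:3,:3]@K.T;q=(q[...,:2]/q[...,2:]).astype(np.float32);return cv2.remap(f,q[...,0],q[...,1],cv2.INTER_CUBIC)
jx=np.arange(-20,130,1.);jy=np.arange(55,90,1.)
a=warp(fr('pics/scene0.png'),T,K,26,jx,jy);b=warp(sc['frame'][...,::-1].astype(np.float32),T,K,26,jx,jy)
p=dict(np.load('w9.npz'));Tw=pose(p,p)
c=warp(p['frame'][...,::-1].astype(np.float32),Tw,p['K'],74,np.arange(-10,90,.25),np.arange(-22,22,.25))
cv2.imwrite('pics/m10.png',np.vstack([cv2.resize(a,(750,175)),cv2.resize(b,(750,175)),cv2.resize(c,(500,220),interpolation=cv2.INTER_AREA) if 0 else cv2.copyMakeBorder(cv2.resize(c,(500,220)),0,0,0,250,cv2.BORDER_CONSTANT)]))
for r in (66,70,74): print(r,'before',a[r-55,20:50].mean(1));print('now',b[r-55,20:50].mean(1))
E
```

```text
66 before [133. 140. 141. 138. 130. 126. 125. 128. 125. 113.  93.  68.  47.  42.  54.  78. 106. 125. 135. 138. 139. 136. 135. 131. 128. 130. 137. 146. 150. 147.]
now [24. 31. 36. 39. 38. 34. 29. 24. 20. 17. 16. 17. 20. 27. 36. 46. 56. 64. 67. 67. 66. 64. 63. 63. 63. 63. 63. 64. 64. 64.]
70 before [193. 191. 190. 190. 192. 199. 205. 205. 194. 168. 134.  99.  74.  64.  74. 101. 136. 164. 182. 189. 190. 188. 188. 190. 192. 193. 194. 194. 192. 192.]
now [25. 30. 34. 36. 35. 31. 27. 22. 19. 15. 12. 11. 14. 20. 31. 43. 55. 62. 66. 68. 69. 69. 69. 70. 70. 70. 70. 70. 69. 69.]
74 before [187. 187. 188. 190. 192. 190. 183. 172. 154. 136. 116. 104. 104. 116. 137. 163. 185. 199. 202. 199. 193. 189. 189. 189. 190. 190. 190. 190. 190. 190.]
now [15. 21. 26. 32. 36. 39. 38. 33. 26. 19. 13. 13. 19. 29. 42. 55. 65. 71. 73. 71. 70. 69. 69. 69. 69. 70. 70. 69. 69. 68.][ WARN:0@0.833] global loadsave.cpp:1063 imwrite_ Unsupported depth image for selected encoder is fallbacked to CV_8U.
```

View pics/m10.png

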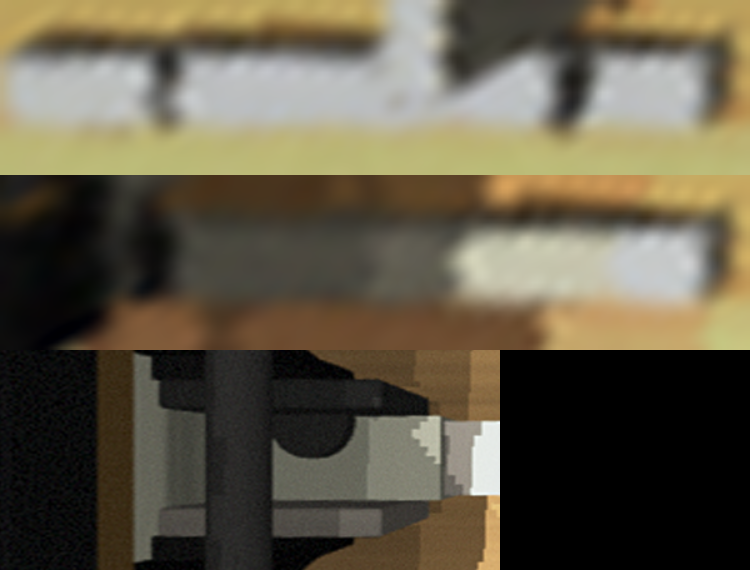

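Scene views: the mark alone centred at 13 before. Now the pointer and mark merge into one dark band at about 11, and parallax puts the pointer on-mark at about 11.3. The wrist plates are centred at 44.1 against 44.5 expected, and the lever is closed with a width of 31.6. The leg is about 0.4 mm past, so I'll nudge it back, settle and confirm.

```bash
python3 -m handwheel '[[0.025,[0,0.0004,0],[0,0,0]],[0.025,[0,0,0],[0,0,0]],[0.025,[0,0,0],[0,0,0]],[0.025,[0,0,0],[0,0,0]],[0.025,[0,0,0],[0,0,0]]]'
python3 -c "
from cell import manip
print(manip.sense()['ee_pos']);print(manip.hand_in())"
```

```text
clock: 19.3
ee_pos: [578.9, -111.3, 94.4]
eef_rot: [3.14, -0.0, 1.524]
force: [4.4, 3.9, -0.5]
gripper_width: 31.7
finger_force: 27.3
[ 578.87306602 -111.33029214   94.42973485]
the job is handed in; nothing more can be done
None
```

I handed the job in at 19.3 s: the carton is laid, the stop is pushed until the pointer is on the mark (my estimate, within about 1 mm, since the gripper partly hid it), and the lever is pinched closed and still gripped (31.7 mm between the fingers); I could not see the carton after the push, so its squareness is assumed.

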